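# Fold up a bakery carton and pack the loaf

### The job

Fold the carton's front, left and right walls fully upright so that it stands as an open box with its rear wall, then pick up the plaited loaf from its board and set it down flat, right way up, on the carton's floor near the middle, without dropping it. Leave all four walls standing and the other things on the table where they are.

Things in the scene. Friction and masses are not known exactly. Their poses are not given: they have to be found in the camera images.
- carton_floor (a point): centre of the top face of the carton's floor, 80 mm above the table. Plain brown card blank fixed on a riser; floor 150 mm along this point's x, 190 mm along its y; z up; -x is the carton's front, roughly towards the robot. Its rear wall (at x +75 mm, 65 mm high) stands and is fixed; the side walls start nearly flat, the front wall part-raised.
- carton: the plywood riser, 130 (x) x 170 (y) mm, 76 mm high, fixed to the table, that carries the card; origin at the centre of its underside, axes as carton_floor. The folded-out walls overhang it, so there is free space underneath them.
- wall_front (a joint): angle of the front wall about its crease, which lies at x -75 mm, z -2 mm from carton_floor and runs along y; 0 is flat, 1.571 upright (stop at 1.62). The crease is stiff (about 0.02 N m of dry friction): the wall stays where it is left. Card 4 mm thick, 65 mm from crease to free edge, 186 mm long.
- wall_left (a joint): angle of the left wall about its crease, which lies at y +95 mm, z -2 mm from carton_floor and runs along x; 0 is flat, 1.571 upright (stop at 1.62). The crease is stiff (about 0.02 N m of dry friction): the wall stays where it is left. Card 4 mm thick, 65 mm from crease to free edge, 144 mm long.
- wall_right (a joint): angle of the right wall about its crease, which lies at y -95 mm, z -2 mm from carton_floor and runs along x; 0 is flat, 1.571 upright (stop at 1.62). The crease is stiff (about 0.02 N m of dry friction): the wall stays where it is left. Card 4 mm thick, 65 mm from crease to free edge, 144 mm long.
- wall_front_edge (a point): middle of the front wall's free edge, at half its thickness
- wall_left_edge (a point): middle of the left wall's free edge, at half its thickness
- wall_right_edge (a point): middle of the right wall's free edge, at half its thickness
- loaf_mid (a point): centre of the loose crusty plaited loaf, the only long bread outside the crates: 125 mm long (its x), 52 mm wide (its y), 42 mm high plus plaits to 48 mm (look only); this point is 21 mm above its flat underside; z up. About 0.25 kg. It lies on one of two 12 mm high wooden boards (190 x 130 mm), left or right of the carton.
- loaf: the same loaf; origin at the centre of its underside
- tart_tin: bystander: shallow round steel tin, 110 mm across, 28 mm high, loose on the other wooden board; origin at the centre of its underside
- tongs: bystander: flat steel tongs, 200 mm long, 8 mm high, loose on the table; origin under the centre
- bun: bystander: round bun, 84 mm across, 52 mm high, loose, behind and left of the carton; origin at the underside
- honey_jar: bystander: amber jar, 72 mm across, 90 mm high, loose, behind the carton; origin at the underside
- mug: bystander: white mug, 80 mm across, 90 mm high, loose, behind the carton; origin at the underside
- napkins: bystander: block of napkins 100 x 100 x 35 mm, loose on the table; origin at the underside
Mind the look-alikes: they are no part of the job. There is more than one size of the loaf; the job needs the middle-sized.

How it is judged:
By the outcome, as a careful person would: the job done as asked, in the order asked, and still so for the second after the job is handed in, with the robot touching nothing.
It also fails if it takes over 72 s, if anything falls off the work surface, if the arm or the gripper's body presses on something with over 40 N, if the wrist force passes 120 N, or if a joint passes its speed limit or range.

### The arm

A 6-joint arm with a two-finger parallel gripper is mounted at the origin on the work surface. World frame = base frame: x ahead of the robot, y to its left, z up, the work surface at z = 0. Lengths are in mm, angles in rad, forces in N, time in s.
With the tool pointing down it reaches from about 350 to 775 mm from the base axis. Payload 7.3 kg.
Tool frame: the origin (TCP) lies midway between the tips of the shut fingers; the grasp point (between the pads) lies 19 mm behind it; z points along the fingers, y is the line along which they close (so a half turn about z gives the same grasp; the last joint's range is limited). The gripper opens to 92 mm and grips with 3 to 60 N. Pads are 19 mm wide; open, the fingers measure 130 mm over their backs; the gripper's body (75 mm by 190 mm) begins 47 mm behind the grasp point.
Start: joints at [-1.409, 0.342, 1.524, -0, 1.275, -0.146], TCP at [159.078, -500.339, 226.741] pointing down, gripper open.
Joint ranges: [-2.53, 2.53], [-0.77, 2.02], [0.04, 2.7], [-1, 4.14], [0.28, 2.66], [-3.11, 3.11]. Speed limits (rad/s): [2.57, 2.57, 3.14, 3.14, 3.14, 3.14].

### API

Orientations are given as a unit quaternion [x, y, z, w].
In Python, from cell import * gives the robot as it stands. The module is installed in compiled form; this text tells all that it offers.
- The arm moves only by the shell command python3 -m creep 'ROWS' [FORCE]. ROWS is JSON, a list of rows, each an object with "dp": the shift along the tool's x, y, z as a fraction of full scale, a list of three; "dr": the turn, a rotation vector about the tool's x, y, z as a fraction of full scale, a list of three; "gripper": the opening, from -1 (shut) to 1 (fully open), so that 0 is half open. A call has exactly 10 rows; each row shifts and turns the commanded pose from where the row before left it, along the tool's axes as they then stand; what a row does not reach is not made up. Full scale, the value 1, is 60 mm for a shift and 0.1 rad for a turn. A row lasts 1/8 s, in which the tool goes at most 62.5 mm and 10.7 degrees, less where a joint would pass 70% of its speed; a pose out of reach is approached as far as the arm can. A call with a number of a shift or a turn outside -1 to 1 is refused whole. A call with a gripper value outside its range is refused whole. The fingers move at their own pace and stop on an object; FORCE is the grip in N (left out, the last holds). Time passes only in rows, so rows that do not move let the fingers close, or fill a call up. It gives the time, the measured TCP pose, the force, the opening and the grip force at its end, in the units of the state.
- get_obs(): the state, without advancing time (a new reading comes with each control period).
- read_camera(name): name is "scene" or "side" or "wrist"; returns a dict with "frame" (480x640x3 uint8, red, green, blue), "fx", "fy", "cx", "cy" (pixels), "T" (4x4, takes a point from camera to world coordinates); the wrist camera has in their place "mount" (4x4, takes a point from camera to tool coordinates, whose origin is the TCP and whose axes are the flange's). Camera axes: x right, y up, looking along -z (the intrinsics and any distortion apply to the point x, -y, -z); pixel columns grow to the right and rows downward; lengths in mm; the calibration is good to about 2 mm. The wrist camera is an equidistant fisheye: a pixel r from the principal point sees the ray r / f radians off the axis. A picture is of the moment at which its call begins: read the wrist's pose just before it. There is no depth.
- hand_in(): hands the job in; it is judged then, once.
Trained networks look in the newest picture that a camera, given by its name, has taken for a name from the list of things; names that differ only in an ending like _2 or _b are one class to them, and where a whole thing is asked for, a point or a joint stands for the part that bears it (a point fixed in the world has none). Each returns a list of dicts, best first, with "p" (0 to 1); they miss things now and then, are a little off and sometimes report something else, mostly with a low value. They report only what shows in the picture. A call takes as long as a camera call. They do not tell look-alikes from the thing itself.
- trace(thing, camera): "region" (480x640 bool, what is visible of it) and "extent" ([left, top, right, bottom] in pixels, round what is visible of it).
The state is a dict: "time": time; "joint_positions": joint angles; "joint_velocities": joint speeds; "tau": joint torques, N m; "tool_pos": TCP position; "eef_rot": TCP orientation; "force": force on the tool from outside, world axes, zero at the start; "moment": the same for the moment, N m; "finger_gap": finger opening in mm; "grip_force": force on a finger pad.
Only numpy, scipy, OpenCV 4.12 (cv2) and the standard library are available. Lean on these libraries where they do the work, as an engineer would, in place of code of your own. Each camera call takes 0.05 s, during which the arm holds its last target. There are 200 camera calls.

## Working session

There is one attempt and no reset: what is moved stays moved. The work goes in short steps, Python scripts to look and compute and a shell command to move; the robot and the scene stay as the last step left them, time stands still between calls to the robot, and variables do not carry over. Pictures are saved under pics/ and viewed, at most 10 in all, crops included, and the job is handed in when it is done.

```bash
mkdir -p pics; cat > h.py <<'E'
from cell import *
import numpy as np, cv2
from scipy.spatial.transform import Rotation as R
def ray(c,u,v):
    d=np.array([(u-c["cx"])/c["fx"],-(v-c["cy"])/c["fy"],-1.]);return c["T"][:3,3],c["T"][:3,:3]@d
def onz(c,u,v,z):
    o,d=ray(c,u,v);return o+d*(z-o[2])/d[2]
def proj(c,p):
    q=np.linalg.inv(c["T"])@np.append(p,1);return c["cx"]+c["fx"]*q[0]/-q[2], c["cy"]-c["fy"]*q[1]/-q[2]
def save(c,n): cv2.imwrite(f"pics/{n}.png",c["frame"][:,:,::-1])
E
python3 - <<'E'
from h import *
np.set_printoptions(precision=2,suppress=True)
for n in("scene","side"):
    c=read_camera(n);save(c,n+"0");print(n,c["T"],c["fx"],c["cx"],c["cy"],[k for k in c])
    for t in("carton","loaf","wall_front","wall_left","wall_right","tart_tin","tongs","bun","honey_jar","mug","napkins"):
        for r in trace(t,n)[:3]:
            ys,xs=np.nonzero(r["region"]);print(t,round(r["p"],2),r["extent"],xs.mean().round(),ys.mean().round())
s=get_obs();print(s["tool_pos"],s["eef_rot"],s["force"])
E
```

```text
scene [[  -0.23   -0.58    0.78 1502.37]
 [   0.97   -0.13    0.19  285.16]
 [  -0.01    0.8     0.6   856.25]
 [   0.      0.      0.      1.  ]] 604.013158533441 319.5431886649526 239.84698549856057 ['frame', 'fx', 'fy', 'cx', 'cy', 'T']
carton 0.71 [352.8, 255.3, 407.1, 305.4] 380.0 280.0
carton 0.6 [234.4, 207.7, 408.7, 317.8] 324.0 265.0
carton 0.29 [213.6, 207.5, 282.6, 232.2] 240.0 219.0
loaf 0.69 [457.7, 247.9, 488.9, 300.2] 474.0 275.0
loaf 0.66 [495.6, 350.6, 553.3, 373.9] 524.0 360.0
loaf 0.64 [475.3, 191.7, 520.8, 242.2] 495.0 218.0
wall_front 0.55 [294.5, 206.8, 385.1, 256.2] 340.0 231.0
wall_left 0.73 [351.4, 252.4, 405.7, 306.1] 380.0 280.0
wall_right 0.6 [235.2, 224.6, 292.8, 276.7] 264.0 246.0
tart_tin 0.85 [137.9, 220.6, 187.8, 250.5] 164.0 236.0
tongs 0.89 [211.3, 209.6, 280.6, 232.4] 241.0 219.0
bun 0.94 [381.4, 345.0, 421.9, 383.5] 400.0 365.0
honey_jar 0.8 [210.4, 310.2, 249.6, 371.1] 228.0 340.0
mug 0.69 [266.5, 315.8, 333.5, 379.2] 293.0 349.0
mug 0.65 [459.7, 249.7, 488.4, 303.6] 475.0 275.0
napkins 0.75 [367.2, 219.0, 406.6, 257.1] 393.0 237.0
side [[ -0.88 
[... 584 characters left out ...]
ft 0.91 [223.8, 231.1, 287.4, 273.0] 257.0 251.0
wall_right 0.57 [298.4, 170.6, 354.1, 211.3] 324.0 190.0
tart_tin 0.71 [361.8, 145.9, 403.1, 170.6] 382.0 157.0
tongs 0.92 [378.2, 191.7, 429.9, 233.7] 404.0 213.0
bun 0.92 [178.4, 248.9, 209.8, 276.8] 194.0 264.0
bun 0.47 [229.9, 170.2, 352.3, 277.5] 291.0 221.0
bun 0.3 [320.8, 276.4, 375.2, 326.9] 349.0 301.0
honey_jar 0.71 [221.7, 172.1, 355.8, 274.7] 291.0 221.0
honey_jar 0.57 [240.7, 157.0, 271.6, 193.8] 254.0 176.0
honey_jar 0.37 [227.9, 231.9, 286.9, 271.6] 257.0 251.0
mug 0.8 [211.1, 181.7, 245.6, 223.8] 227.0 201.0
napkins 0.81 [320.0, 275.0, 375.9, 328.3] 349.0 301.0
[ 159.07 -500.33  226.72] [0.99 0.15 0.   0.  ] [ 0.04  0.33 -0.65]
```

View pics/scene0.png

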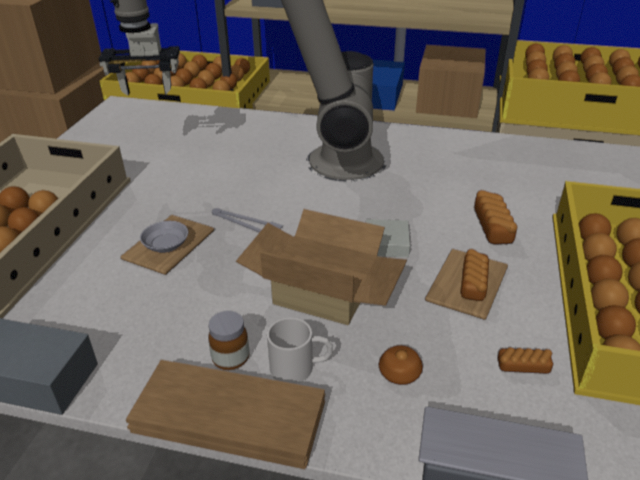

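View pics/side0.png

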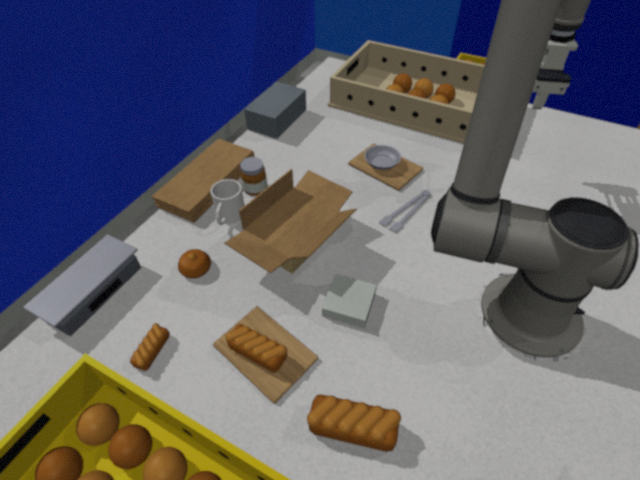

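The scene view (camera faces the robot) shows the carton near (335,260) and the middle-sized loaf on its board at (474,275). The bigger loaf is at (495,218) and the smaller one at (525,360). The side view shows the carton at (290,221) and the loaf at (257,348). I'll enlarge the carton to pick its corners.

```bash
python3 - <<'E'
import cv2,numpy as np
a=cv2.imread("pics/scene0.png")[195:325,230:415]; b=cv2.imread("pics/side0.png")[160:285,215:365]
a=cv2.resize(a,None,fx=4,fy=4,interpolation=cv2.INTER_CUBIC)[:, :740]; cv2.imwrite("pics/ca.png",a)
b=cv2.resize(b,None,fx=4,fy=4,interpolation=cv2.INTER_CUBIC);cv2.imwrite("pics/cb.png",b)
E
```

```text
(no output)
```

View pics/ca.png

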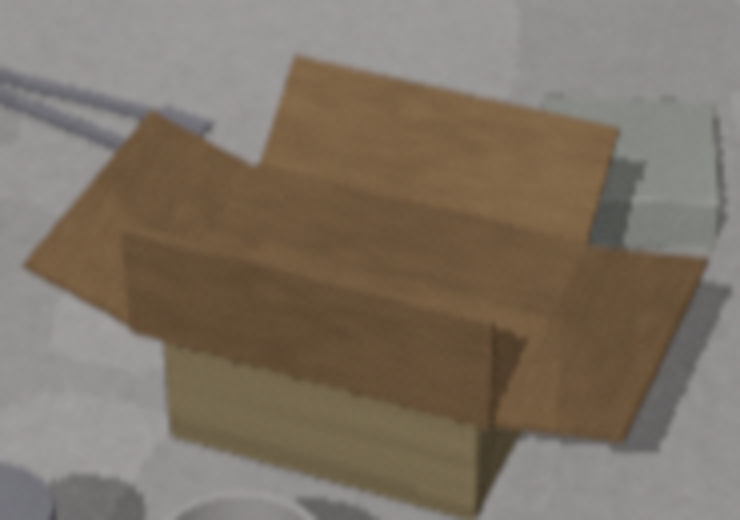

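View pics/cb.png

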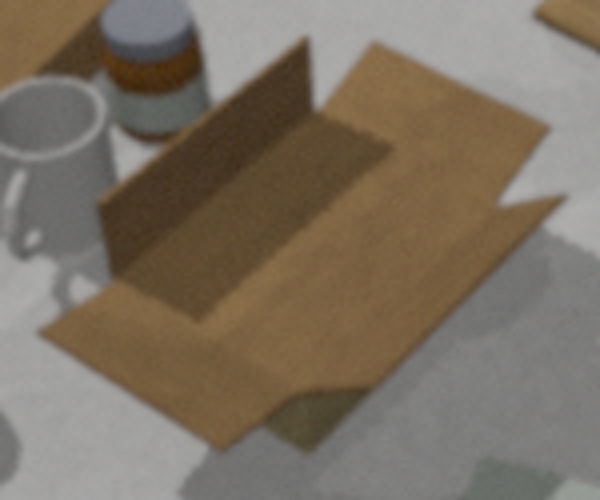

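The crops show all the free-edge corners of the walls. In the scene crop the rear wall top runs (123,235)-(493,323), the front edge (297,56)-(618,130), the right edge (150,112)-(25,265) and the left edge (707,260)-(625,440). The side crop gives the matching corners, so I'll fit the pose.

```bash
cat > fit.py <<'E'
from h import *
from scipy.optimize import least_squares
np.set_printoptions(precision=3,suppress=True)
cs=read_camera("scene"); L=trace("loaf","scene"); cd=read_camera("side"); M=trace("loaf","side")
S={"RR":(123,235),"RL":(493,323),"FR":(297,56),"FL":(618,130),"Rf":(150,112),"Rr":(25,265),"Lf":(707,260),"Lr":(625,440),"br":(172,436),"bl":(476,515)}
D={"RR":(308,37),"RL":(98,205),"Rr":(375,42),"Rf":(549,128),"FR":(567,196),"FL":(372,388),"Lr":(40,332),"Lf":(222,450)}
def P(q):
    x,y,w,f,l,r=q; c,s=np.cos(w),np.sin(w)
    d={"RR":(75,-93,145),"RL":(75,93,145),"br":(65,-85,0),"bl":(65,85,0)}
    for e,sg in(("FR",-93),("FL",93)): d[e]=(-75-65*np.cos(f),sg,78+65*np.sin(f))
    for e,sx in(("f",-72),("r",72)):
        d["L"+e]=(sx,95+65*np.cos(l),78+65*np.sin(l)); d["R"+e]=(sx,-95-65*np.cos(r),78+65*np.sin(r))
    return {k:np.array([x+c*v[0]-s*v[1],y+s*v[0]+c*v[1],v[2]]) for k,v in d.items()}
def res(q):
    p=P(q);o=[]
    for k,v in S.items(): o+=list(np.array(proj(cs,p[k]))-(230+v[0]/4,195+v[1]/4))
    for k,v in D.items(): o+=list(np.array(proj(cd,p[k]))-(215+v[0]/4,160+v[1]/4))
    return np.array(o)
r=least_squares(res,[560,0,0,.6,.1,.1],loss="soft_l1");print("carton x y yaw f l r",r.x);print(res(r.x).reshape(-1,2).round(1).tolist())
def pick(l,u,v): return min(l,key=lambda t:abs(np.argwhere(t["region"]).mean(0)-(v,u)).sum())
for c,l,u,v in((cs,L,474,275),(cd,M,257,348)):
    t=pick(l,u,v);pts=np.argwhere(t["region"])[:,::-1]
    w=np.array([onz(c,*p,36)[:2] for p in pts]);m=w.mean(0);e=np.linalg.eigh(np.cov((w-m).T))
    print("loaf",m,"yaw",np.arctan2(e[1][1,1],e[1][0,1]),"sd",e[0]**.5)
for n,u,v,z in(("tin",164,236,35),("nap",393,237,25),("tongs",241,219,4),("jar",228,340,50),("mug",290,349,50),("bun",400,365,26),("big",495,218,30)):print(n,onz(cs,u,v,z))
E
python3 fit.py
```

```text
carton x y yaw f l r [576.251  64.076  -0.158   0.683   0.185   0.323]
[[0.9, -2.8], [-0.6, -1.7], [-0.7, -0.7], [0.3, -1.0], [-0.2, -0.3], [-0.9, -0.2], [0.4, -0.6], [-0.3, -0.6], [-1.2, 0.3], [-0.3, 2.3], [-1.0, -0.4], [-0.2, -1.1], [-0.7, 0.2], [0.3, 0.3], [-0.4, 0.3], [-0.1, 0.7], [-1.4, 0.7], [-0.3, 1.1]]
loaf [482.294 372.026] yaw 3.1295390737773863 sd [14.39  45.863]
loaf [479.231 371.696] yaw 3.078235629788819 sd [17.041 37.692]
tin [ 497.806 -326.042   35.   ]
nap [372.17  186.203  25.   ]
tongs [ 351.881 -193.137    4.   ]
jar [787.642 -61.875  50.   ]
mug [783.662  54.626  50.   ]
bun [755.406 250.827  26.   ]
big [249.135 414.297  30.   ]
```

Carton fitted at (576, 64), yaw −0.158. I'll write a planner that prints row values for a list of waypoints.

```bash
cat > pl.py <<'E'
from h import *
CX,CY,W=576.3,64.1,-0.158
def cart(x,y,z,yaw=None):  # carton coords -> world
    c,s=np.cos(W),np.sin(W);return [CX+c*x-s*y,CY+s*x+c*y,z,yaw]
def st():
    s=get_obs();Q=R.from_quat(s["eef_rot"]).as_matrix()
    return [*s["tool_pos"],np.arctan2(Q[1,0],Q[0,0])],s
def plan(wps):  # (x,y,z,yaw,nrows)
    cur,s=st();print("t",round(s["time"],2),"pose",np.round(cur,3),"F",np.round(s["force"],1))
    cur=np.array(cur);i=0
    for *t,n in wps:
        t=np.array(t,float);d=(t-cur)/n
        for k in range(n):
            a=cur[3];v=d[:3];dp=np.array([np.cos(a)*v[0]+np.sin(a)*v[1],np.sin(a)*v[0]-np.cos(a)*v[1],-v[2]])/60
            i+=1;print(i,np.round(dp,2).tolist(),"dr_z",round(-d[3]/.1,2));cur=cur+d
E
python3 - <<'E'
from pl import *
Y=1.413
plan([(*cart(0,-195,160,1.303)[:4],10),(*cart(0,-185,75,Y),4),(*cart(0,-95-71,77,Y),2),(*cart(0,-95-64,93,Y),1),(*cart(0,-95-51,107,Y),1),(*cart(0,-95-35,117,Y),1),(*cart(0,-95-22,120,Y),1)])
E
```

```text
t 1.4 pose [ 1.59064e+02 -5.00322e+02  2.26722e+02  3.08000e-01] F [-0.8 -0.6 -0. ]
1 [0.8, -0.4, 0.11] dr_z -1.0
2 [0.84, -0.31, 0.11] dr_z -1.0
3 [0.86, -0.23, 0.11] dr_z -1.0
4 [0.88, -0.14, 0.11] dr_z -1.0
5 [0.89, -0.05, 0.11] dr_z -1.0
6 [0.89, 0.04, 0.11] dr_z -1.0
7 [0.89, 0.12, 0.11] dr_z -1.0
8 [0.87, 0.21, 0.11] dr_z -1.0
9 [0.84, 0.3, 0.11] dr_z -1.0
10 [0.81, 0.38, 0.11] dr_z -1.0
11 [0.04, -0.0, 0.35] dr_z -0.28
12 [0.04, -0.0, 0.35] dr_z -0.28
13 [0.04, -0.0, 0.35] dr_z -0.28
14 [0.04, -0.0, 0.35] dr_z -0.28
15 [0.16, 0.0, -0.02] dr_z 0.0
16 [0.16, 0.0, -0.02] dr_z 0.0
17 [0.12, 0.0, -0.27] dr_z 0.0
18 [0.22, 0.0, -0.23] dr_z -0.0
19 [0.27, 0.0, -0.17] dr_z -0.0
20 [0.22, 0.0, -0.05] dr_z -0.0
```

```bash
python3 -m creep '[{"dp":[0.8,-0.4,0.11],"dr":[0,0,-1],"gripper":-1},{"dp":[0.84,-0.31,0.11],"dr":[0,0,-1],"gripper":-1},{"dp":[0.86,-0.23,0.11],"dr":[0,0,-1],"gripper":-1},{"dp":[0.88,-0.14,0.11],"dr":[0,0,-1],"gripper":-1},{"dp":[0.89,-0.05,0.11],"dr":[0,0,-1],"gripper":-1},{"dp":[0.89,0.04,0.11],"dr":[0,0,-1],"gripper":-1},{"dp":[0.89,0.12,0.11],"dr":[0,0,-1],"gripper":-1},{"dp":[0.87,0.21,0.11],"dr":[0,0,-1],"gripper":-1},{"dp":[0.84,0.3,0.11],"dr":[0,0,-1],"gripper":-1},{"dp":[0.81,0.38,0.11],"dr":[0,0,-1],"gripper":-1}]'
python3 - <<'E'
from pl import *
Y=1.413
plan([(*cart(0,-185,75,Y),8),(*cart(0,-185,75,Y),2),(*cart(0,-95-71,77,Y),2),(*cart(0,-95-64,93,Y),1),(*cart(0,-95-51,107,Y),1),(*cart(0,-95-35,117,Y),2),(*cart(0,-95-22,120,Y),1),(*cart(0,-95-9.5,121,Y),2)])
E
```

```text
time: 2.65
tool_pos: [546.1, -126.9, 160.6]
eef_rot: [0.793, 0.61, 0.0, 0.0]
force: [0.2, -0.2, 0.6]
finger_gap: 0.7
grip_force: 0.0
t 2.65 pose [ 546.099 -126.935  160.595    1.311] F [ 0.2 -0.2  0.6]
1 [0.02, -0.0, 0.18] dr_z -0.13
2 [0.02, -0.0, 0.18] dr_z -0.13
3 [0.02, -0.0, 0.18] dr_z -0.13
4 [0.02, -0.0, 0.18] dr_z -0.13
5 [0.02, -0.0, 0.18] dr_z -0.13
6 [0.02, -0.0, 0.18] dr_z -0.13
7 [0.02, -0.0, 0.18] dr_z -0.13
8 [0.02, -0.0, 0.18] dr_z -0.13
9 [-0.0, -0.0, -0.0] dr_z 0.0
10 [-0.0, -0.0, -0.0] dr_z 0.0
11 [0.16, 0.0, -0.02] dr_z -0.0
12 [0.16, 0.0, -0.02] dr_z -0.0
13 [0.12, 0.0, -0.27] dr_z -0.0
14 [0.22, 0.0, -0.23] dr_z -0.0
15 [0.13, 0.0, -0.08] dr_z -0.0
16 [0.13, 0.0, -0.08] dr_z -0.0
17 [0.22, 0.0, -0.05] dr_z -0.0
18 [0.1, 0.0, -0.01] dr_z -0.0
19 [0.1, 0.0, -0.01] dr_z -0.0
```

```bash
python3 -m creep '[{"dp":[0.02,0,0.23],"dr":[0,0,-0.17],"gripper":-1},{"dp":[0.03,0,0.24],"dr":[0,0,-0.17],"gripper":-1},{"dp":[0.03,0,0.24],"dr":[0,0,-0.17],"gripper":-1},{"dp":[0.03,0,0.24],"dr":[0,0,-0.17],"gripper":-1},{"dp":[0.03,0,0.24],"dr":[0,0,-0.17],"gripper":-1},{"dp":[0.02,0,0.24],"dr":[0,0,-0.17],"gripper":-1},{"dp":[0.16,0,-0.02],"dr":[0,0,0],"gripper":-1},{"dp":[0.16,0,-0.02],"dr":[0,0,0],"gripper":-1},{"dp":[0.06,0,-0.13],"dr":[0,0,0],"gripper":-1},{"dp":[0.06,0,-0.14],"dr":[0,0,0],"gripper":-1}]'
python3 -m creep '[{"dp":[0.11,0,-0.12],"dr":[0,0,0],"gripper":-1},{"dp":[0.11,0,-0.11],"dr":[0,0,0],"gripper":-1},{"dp":[0.13,0,-0.09],"dr":[0,0,0],"gripper":-1},{"dp":[0.14,0,-0.08],"dr":[0,0,0],"gripper":-1},{"dp":[0.11,0,-0.03],"dr":[0,0,0],"gripper":-1},{"dp":[0.11,0,-0.02],"dr":[0,0,0],"gripper":-1},{"dp":[0.07,0,-0.01],"dr":[0,0,0],"gripper":-1},{"dp":[0.06,0,0],"dr":[0,0,0],"gripper":-1},{"dp":[0.06,0,0],"dr":[0,0,0],"gripper":-1},{"dp":[0,0,0],"dr":[0,0,0],"gripper":-1}]'
python3 - <<'E'
from pl import *
c,s=st();p=np.array(c[:2])-[CX,CY];print("carton xy",p@[np.cos(W),np.sin(W)],p@[-np.sin(W),np.cos(W)],s["force"])
a=read_camera("scene")["frame"][190:330,220:420];b=read_camera("side")["frame"][150:290,205:405]
cv2.imwrite("pics/r1.png",cv2.resize(np.vstack([a,b]),None,fx=2.1,fy=2.1,interpolation=2)[:,:,::-1])
E
```

```text
time: 3.9
tool_pos: [551.3, -93.9, 95.1]
eef_rot: [0.762, 0.648, -0.001, 0.001]
force: [-1.0, -2.6, 0.6]
finger_gap: 0.3
grip_force: 1.1
time: 5.15
tool_pos: [559.5, -41.6, 121.1]
eef_rot: [0.762, 0.648, -0.002, 0.001]
force: [-2.3, -9.1, 0.2]
finger_gap: 0.3
grip_force: 4.6
carton xy 0.03471387118600663 -107.05542476440705 [-2.29956407 -9.07071733  0.20047805]
```

View pics/r1.png

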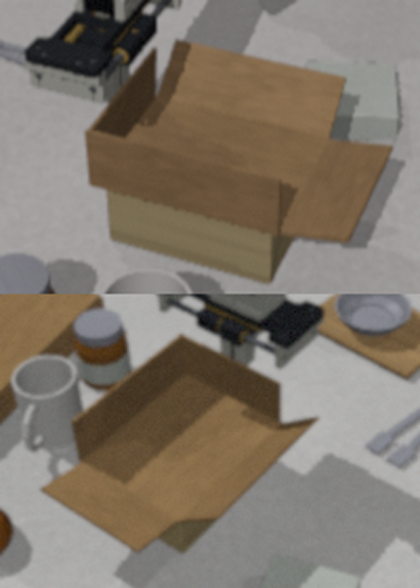

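The right wall stands upright and rests on its stop (9 N contact). The left wall is next.

```bash
python3 - <<'E'
from pl import *
Y=1.413
plan([(*cart(0,-118,125,Y),1),(*cart(0,-118,175,Y),2),(*cart(0,185,175,Y),7),(*cart(0,190,66,Y),4),(*cart(0,190,66,Y),1),(*cart(0,95+72,68,Y),2),(*cart(0,95+69,80,Y),1),(*cart(0,95+64,92,Y),1),(*cart(0,95+58,100,Y),1),(*cart(0,95+51,107,Y),1),(*cart(0,95+43,112,Y),1),(*cart(0,95+35,117,Y),1),(*cart(0,95+22,120,Y),2),(*cart(0,95+11,121,Y),2),(*cart(0,95+8.5,121,Y),1),(*cart(0,95+8.5,121,Y),1)])
E
```

```text
t 5.25 pose [559.465 -41.622 121.036   1.41 ] F [-2.4 -9.2  1. ]
1 [-0.18, 0.0, -0.07] dr_z -0.03
2 [0.0, 0.0, -0.42] dr_z -0.0
3 [0.0, 0.0, -0.42] dr_z -0.0
4 [0.72, 0.0, -0.0] dr_z -0.0
5 [0.72, 0.0, -0.0] dr_z -0.0
6 [0.72, 0.0, -0.0] dr_z -0.0
7 [0.72, 0.0, -0.0] dr_z -0.0
8 [0.72, 0.0, -0.0] dr_z -0.0
9 [0.72, 0.0, -0.0] dr_z -0.0
10 [0.72, 0.0, -0.0] dr_z -0.0
11 [0.02, 0.0, 0.45] dr_z -0.0
12 [0.02, 0.0, 0.45] dr_z -0.0
13 [0.02, 0.0, 0.45] dr_z -0.0
14 [0.02, 0.0, 0.45] dr_z -0.0
15 [0.0, -0.0, -0.0] dr_z -0.0
16 [-0.19, -0.0, -0.02] dr_z -0.0
17 [-0.19, -0.0, -0.02] dr_z -0.0
18 [-0.05, -0.0, -0.2] dr_z -0.0
19 [-0.08, -0.0, -0.2] dr_z -0.0
20 [-0.1, -0.0, -0.13] dr_z -0.0
21 [-0.12, -0.0, -0.12] dr_z -0.0
22 [-0.13, -0.0, -0.08] dr_z -0.0
23 [-0.13, -0.0, -0.08] dr_z -0.0
24 [-0.11, -0.0, -0.02] dr_z -0.0
25 [-0.11, -0.0, -0.02] dr_z -0.0
26 [-0.09, -0.0, -0.01] dr_z -0.0
27 [-0.09, -0.0, -0.01] dr_z -0.0
28 [-0.04, -0.0, -0.0] dr_z -0.0
29 [0.0, 0.0, -0.0] dr_z -0.0
```

```bash
python3 -m creep '[{"dp":[-0.18,0,-0.07],"dr":[0,0,0],"gripper":-1},{"dp":[0,0,-0.42],"dr":[0,0,0],"gripper":-1},{"dp":[0,0,-0.42],"dr":[0,0,0],"gripper":-1},{"dp":[0.72,0,0],"dr":[0,0,0],"gripper":-1},{"dp":[0.72,0,0],"dr":[0,0,0],"gripper":-1},{"dp":[0.72,0,0],"dr":[0,0,0],"gripper":-1},{"dp":[0.72,0,0],"dr":[0,0,0],"gripper":-1},{"dp":[0.72,0,0],"dr":[0,0,0],"gripper":-1},{"dp":[0.72,0,0],"dr":[0,0,0],"gripper":-1},{"dp":[0.72,0,0],"dr":[0,0,0],"gripper":-1}]'
python3 -m creep '[{"dp":[0.1,0,0],"dr":[0,0,0],"gripper":-1},{"dp":[0.02,0,0.45],"dr":[0,0,0],"gripper":-1},{"dp":[0,0,0.45],"dr":[0,0,0],"gripper":-1},{"dp":[0,0,0.45],"dr":[0,0,0],"gripper":-1},{"dp":[0,0,0.45],"dr":[0,0,0],"gripper":-1},{"dp":[0,0,0],"dr":[0,0,0],"gripper":-1},{"dp":[-0.2,0,0],"dr":[0,0,0],"gripper":-1},{"dp":[-0.2,0,-0.02],"dr":[0,0,0],"gripper":-1},{"dp":[-0.05,0,-0.2],"dr":[0,0,0],"gripper":-1},{"dp":[0,0,0],"dr":[0,0,0],"gripper":-1}]'
python3 - <<'E'
from pl import *
Y=1.413
c,s=st();p=np.array(c[:2])-[CX,CY];print("carton xy",p@[np.cos(W),np.sin(W)],p@[-np.sin(W),np.cos(W)],c[2],s["force"])
E
```

```text
time: 6.5
tool_pos: [606.8, 249.6, 175.9]
eef_rot: [0.762, 0.648, 0.0, -0.0]
force: [-0.1, 0.1, 0.4]
finger_gap: 0.6
grip_force: 0.0
time: 7.75
tool_pos: [604.4, 228.1, 83.0]
eef_rot: [0.762, 0.648, 0.001, 0.001]
force: [1.0, 0.3, -0.4]
finger_gap: 0.2
grip_force: 0.0
carton xy 1.9565218834712683 166.41727532476372 83.0339491334898 [ 0.96057569  0.28142039 -0.42818862]
```

```bash
python3 -m creep '[{"dp":[0,0,0.2],"dr":[0,0,0],"gripper":-1},{"dp":[-0.08,0,-0.05],"dr":[0,0,0],"gripper":-1},{"dp":[-0.06,0,-0.2],"dr":[0,0,0],"gripper":-1},{"dp":[-0.07,0,-0.2],"dr":[0,0,0],"gripper":-1},{"dp":[-0.1,0,-0.13],"dr":[0,0,0],"gripper":-1},{"dp":[-0.12,0,-0.1],"dr":[0,0,0],"gripper":-1},{"dp":[-0.13,0,-0.08],"dr":[0,0,0],"gripper":-1},{"dp":[-0.13,0,-0.07],"dr":[0,0,0],"gripper":-1},{"dp":[-0.12,0,-0.02],"dr":[0,0,0],"gripper":-1},{"dp":[0,0,0],"dr":[0,0,0],"gripper":-1}]'
python3 - <<'E'
from pl import *
Y=1.413
c,s=st();p=np.array(c[:2])-[CX,CY];print("carton xy",p@[np.cos(W),np.sin(W)],p@[-np.sin(W),np.cos(W)],c[2],s["force"])
E
```

```text
time: 9.0
tool_pos: [595.6, 180.0, 119.9]
eef_rot: [0.762, 0.648, -0.0, 0.0]
force: [0.1, -0.2, -0.1]
finger_gap: 0.8
grip_force: 0.0
carton xy 0.8108799034500901 117.53923339254595 119.93213683268854 [ 0.09117393 -0.19684042 -0.14900726]
```

```bash
python3 - <<'E'
from pl import *
a=read_camera("scene")["frame"][190:330,220:420];b=read_camera("side")["frame"][150:290,205:405]
cv2.imwrite("pics/l1.png",cv2.resize(np.vstack([a,b]),None,fx=2.1,fy=2.1,interpolation=2)[:,:,::-1])
E
```

```text
(no output)
```

View pics/l1.png

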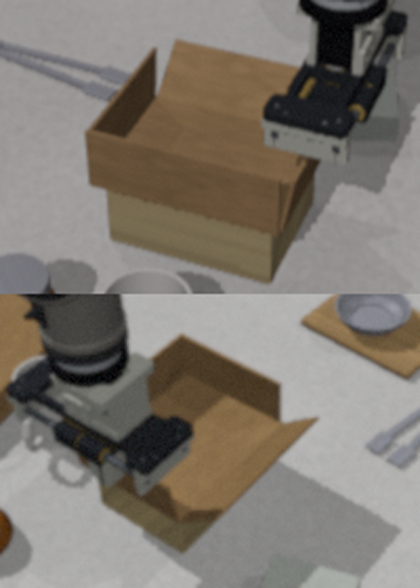

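The left wall has followed the finger up and is nearly upright, at about (300,200) in the crop. I'll finish that push, then retract and turn the tool for the front wall.

```bash
python3 -m creep '[{"dp":[-0.08,0,-0.02],"dr":[0,0,0],"gripper":-1},{"dp":[-0.08,0,0],"dr":[0,0,0],"gripper":-1},{"dp":[-0.05,0,0],"dr":[0,0,0],"gripper":-1},{"dp":[-0.03,0,0],"dr":[0,0,0],"gripper":-1},{"dp":[0,0,0],"dr":[0,0,0],"gripper":-1},{"dp":[0,0,0],"dr":[0,0,0],"gripper":-1},{"dp":[0,0,0],"dr":[0,0,0],"gripper":-1},{"dp":[0,0,0],"dr":[0,0,0],"gripper":-1},{"dp":[0,0,0],"dr":[0,0,0],"gripper":-1},{"dp":[0,0,0],"dr":[0,0,0],"gripper":-1}]'
python3 - <<'E'
from pl import *
Y=1.413
c,s=st();p=np.array(c[:2])-[CX,CY];print("carton xy",p@[np.cos(W),np.sin(W)],p@[-np.sin(W),np.cos(W)],c[2],s["force"])
E
```

```text
time: 10.35
tool_pos: [593.3, 166.6, 121.1]
eef_rot: [0.762, 0.648, 0.0, 0.0]
force: [0.3, 1.2, 0.7]
finger_gap: 0.5
grip_force: 0.6
carton xy 0.7068612799176865 103.91843193249896 121.10403053273896 [0.27497675 1.15380587 0.66352995]
```

```bash
python3 -m creep '[{"dp":[-0.03,0,0],"dr":[0,0,0],"gripper":-1},{"dp":[-0.03,0,0],"dr":[0,0,0],"gripper":-1},{"dp":[0,0,0],"dr":[0,0,0],"gripper":-1},{"dp":[0,0,0],"dr":[0,0,0],"gripper":-1},{"dp":[0,0,0],"dr":[0,0,0],"gripper":-1},{"dp":[0,0,0],"dr":[0,0,0],"gripper":-1},{"dp":[0,0,0],"dr":[0,0,0],"gripper":-1},{"dp":[0,0,0],"dr":[0,0,0],"gripper":-1},{"dp":[0,0,0],"dr":[0,0,0],"gripper":-1},{"dp":[0,0,0],"dr":[0,0,0],"gripper":-1}]'
python3 - <<'E'
from pl import *
Y=1.413
c,s=st();p=np.array(c[:2])-[CX,CY];print("carton xy",p@[np.cos(W),np.sin(W)],p@[-np.sin(W),np.cos(W)],c[2],s["force"])
plan([(*cart(0,125,122,Y),1),(*cart(0,125,185,Y),2),(*cart(-165,0,180,Y-.7),7),(*cart(-165,0,95,W),9),(*cart(-165,0,95,W),1)])
E
```

```text
time: 11.6
tool_pos: [593.3, 166.0, 121.2]
eef_rot: [0.762, 0.648, 0.002, -0.001]
force: [2.4, 13.2, -1.6]
finger_gap: 0.3
grip_force: 6.2
carton xy 0.7057708659874584 103.32481912703635 121.21384470622306 [ 2.44971887 13.18659561 -1.58630383]
t 11.6 pose [593.254 166.027 121.214   1.41 ] F [ 2.4 13.2 -1.6]
1 [0.36, -0.01, -0.01] dr_z -0.03
2 [0.0, 0.0, -0.52] dr_z -0.0
3 [0.0, 0.0, -0.52] dr_z -0.0
4 [-0.3, -0.39, 0.01] dr_z 1.0
5 [-0.34, -0.36, 0.01] dr_z 1.0
6 [-0.37, -0.33, 0.01] dr_z 1.0
7 [-0.4, -0.29, 0.01] dr_z 1.0
8 [-0.43, -0.25, 0.01] dr_z 1.0
9 [-0.45, -0.2, 0.01] dr_z 1.0
10 [-0.47, -0.16, 0.01] dr_z 1.0
11 [0.0, -0.0, 0.16] dr_z 0.97
12 [0.0, -0.0, 0.16] dr_z 0.97
13 [0.0, -0.0, 0.16] dr_z 0.97
14 [0.0, -0.0, 0.16] dr_z 0.97
15 [0.0, -0.0, 0.16] dr_z 0.97
16 [0.0, -0.0, 0.16] dr_z 0.97
17 [0.0, -0.0, 0.16] dr_z 0.97
18 [0.0, -0.0, 0.16] dr_z 0.97
19 [-0.0, -0.0, 0.16] dr_z 0.97
20 [-0.0, -0.0, 0.0] dr_z 0.0
```

```bash
python3 -m creep '[{"dp":[0.36,0,0],"dr":[0,0,0],"gripper":-1},{"dp":[0,0,-0.52],"dr":[0,0,0],"gripper":-1},{"dp":[0,0,-0.52],"dr":[0,0,0],"gripper":-1},{"dp":[-0.3,-0.39,0],"dr":[0,0,1],"gripper":-1},{"dp":[-0.34,-0.36,0],"dr":[0,0,1],"gripper":-1},{"dp":[-0.37,-0.33,0],"dr":[0,0,1],"gripper":-1},{"dp":[-0.4,-0.29,0],"dr":[0,0,1],"gripper":-1},{"dp":[-0.43,-0.25,0],"dr":[0,0,1],"gripper":-1},{"dp":[-0.45,-0.2,0],"dr":[0,0,1],"gripper":-1},{"dp":[-0.47,-0.16,0],"dr":[0,0,1],"gripper":-1}]'
python3 -m creep '[{"dp":[0,0,0],"dr":[0,0,0.97],"gripper":-1},{"dp":[0,0,0.1],"dr":[0,0,0.97],"gripper":-1},{"dp":[0,0,0.2],"dr":[0,0,0.97],"gripper":-1},{"dp":[0,0,0.2],"dr":[0,0,0.97],"gripper":-1},{"dp":[0,0,0.2],"dr":[0,0,0.97],"gripper":-1},{"dp":[0,0,0.2],"dr":[0,0,0.97],"gripper":-1},{"dp":[0,0,0.2],"dr":[0,0,0.97],"gripper":-1},{"dp":[0,0,0.2],"dr":[0,0,0.97],"gripper":-1},{"dp":[0,0,0.2],"dr":[0,0,0.97],"gripper":-1},{"dp":[0,0,0],"dr":[0,0,0],"gripper":-1}]'
python3 - <<'E'
from pl import *
f=lambda u,z,n:(*cart(-75-u,0,z,W),n)
plan([f(64,95,2),f(58,100,1),f(51,106,1),f(35,116,2),f(22,120,1),f(10,121,2),f(8,121,1)])
E
```

```text
time: 12.85
tool_pos: [411.9, 86.8, 183.6]
eef_rot: [0.938, 0.346, -0.0, 0.0]
force: [0.2, 0.2, 0.3]
finger_gap: 0.5
grip_force: 0.0
time: 14.1
tool_pos: [412.2, 87.2, 93.0]
eef_rot: [0.997, -0.081, -0.001, 0.0]
force: [-0.3, 0.6, -0.1]
finger_gap: 0.9
grip_force: 0.0
t 14.1 pose [ 4.12218e+02  8.71610e+01  9.29960e+01 -1.62000e-01] F [-0.3  0.6 -0.1]
1 [0.22, -0.03, -0.02] dr_z -0.02
2 [0.22, -0.03, -0.02] dr_z -0.02
3 [0.1, 0.0, -0.08] dr_z -0.0
4 [0.12, -0.0, -0.1] dr_z -0.0
5 [0.13, 0.0, -0.08] dr_z -0.0
6 [0.13, 0.0, -0.08] dr_z -0.0
7 [0.22, -0.0, -0.07] dr_z -0.0
8 [0.1, 0.0, -0.01] dr_z -0.0
9 [0.1, 0.0, -0.01] dr_z -0.0
10 [0.03, 0.0, -0.0] dr_z -0.0
```

```bash
python3 -m creep '[{"dp":[0.22,-0.02,-0.02],"dr":[0,0,0],"gripper":-1},{"dp":[0.22,-0.02,-0.02],"dr":[0,0,0],"gripper":-1},{"dp":[0.1,0,-0.08],"dr":[0,0,0],"gripper":-1},{"dp":[0.12,0,-0.1],"dr":[0,0,0],"gripper":-1},{"dp":[0.13,0,-0.08],"dr":[0,0,0],"gripper":-1},{"dp":[0.13,0,-0.08],"dr":[0,0,0],"gripper":-1},{"dp":[0.11,0,-0.04],"dr":[0,0,0],"gripper":-1},{"dp":[0.11,0,-0.03],"dr":[0,0,0],"gripper":-1},{"dp":[0.1,0,-0.01],"dr":[0,0,0],"gripper":-1},{"dp":[0.09,0,0],"dr":[0,0,0],"gripper":-1}]'
python3 -m creep '[{"dp":[0.02,0,0],"dr":[0,0,0],"gripper":-1},{"dp":[0.02,0,0],"dr":[0,0,0],"gripper":-1},{"dp":[0.02,0,0],"dr":[0,0,0],"gripper":-1},{"dp":[0,0,0],"dr":[0,0,0],"gripper":-1},{"dp":[0,0,0],"dr":[0,0,0],"gripper":-1},{"dp":[0,0,0],"dr":[0,0,0],"gripper":-1},{"dp":[0,0,0],"dr":[0,0,0],"gripper":-1},{"dp":[0,0,0],"dr":[0,0,0],"gripper":-1},{"dp":[0,0,0],"dr":[0,0,0],"gripper":-1},{"dp":[0,0,0],"dr":[0,0,0],"gripper":-1}]'
python3 - <<'E'
from pl import *
c,s=st();p=np.array(c[:2])-[CX,CY];print("carton xy",p@[np.cos(W),np.sin(W)],p@[-np.sin(W),np.cos(W)],c[2],s["force"])
E
```

```text
time: 15.35
tool_pos: [492.0, 76.4, 121.0]
eef_rot: [0.997, -0.081, -0.0, 0.0]
force: [0.2, -0.0, -0.1]
finger_gap: 0.8
grip_force: 0.3
time: 16.6
tool_pos: [493.2, 76.2, 120.9]
eef_rot: [0.997, -0.081, -0.002, 0.0]
force: [-6.2, 1.1, 5.6]
finger_gap: -0.0
grip_force: 3.8
carton xy -83.9492753989491 -1.1466647704068866 120.88116398168482 [-6.24022151  1.12464931  5.60935287]
```

All three walls are pushed to their stops. Now to go above the loaf and take a close look.

```bash
python3 - <<'E'
from pl import *
plan([(*cart(-105,0,122,W),1),(*cart(-110,0,180,W),2),(480,372,215,-.04,7)])
E
```

```text
t 16.6 pose [ 4.93216e+02  7.61760e+01  1.20881e+02 -1.63000e-01] F [-6.2  1.1  5.6]
1 [-0.35, -0.02, -0.02] dr_z -0.05
2 [-0.04, -0.0, -0.48] dr_z -0.0
3 [-0.04, -0.0, -0.48] dr_z -0.0
4 [-0.08, -0.69, -0.08] dr_z -0.17
5 [-0.07, -0.69, -0.08] dr_z -0.17
6 [-0.06, -0.69, -0.08] dr_z -0.17
7 [-0.04, -0.69, -0.08] dr_z -0.17
8 [-0.03, -0.69, -0.08] dr_z -0.17
9 [-0.02, -0.69, -0.08] dr_z -0.17
10 [-0.01, -0.69, -0.08] dr_z -0.17
```

```bash
python3 -m creep '[{"dp":[-0.35,0,-0.02],"dr":[0,0,0],"gripper":-1},{"dp":[-0.04,0,-0.48],"dr":[0,0,0],"gripper":-1},{"dp":[-0.04,0,-0.48],"dr":[0,0,0],"gripper":-1},{"dp":[-0.08,-0.69,-0.08],"dr":[0,0,-0.17],"gripper":1},{"dp":[-0.07,-0.69,-0.08],"dr":[0,0,-0.17],"gripper":1},{"dp":[-0.06,-0.69,-0.08],"dr":[0,0,-0.17],"gripper":1},{"dp":[-0.04,-0.69,-0.08],"dr":[0,0,-0.17],"gripper":1},{"dp":[-0.03,-0.69,-0.08],"dr":[0,0,-0.17],"gripper":1},{"dp":[-0.02,-0.69,-0.08],"dr":[0,0,-0.17],"gripper":1},{"dp":[0,-0.69,-0.08],"dr":[0,0,-0.17],"gripper":1}]'
cat > wl.py <<'E'
from pl import *
def look():
    s=get_obs();c=read_camera("wrist");l=trace("loaf","wrist")
    T=np.eye(4);T[:3,:3]=R.from_quat(s["eef_rot"]).as_matrix();T[:3,3]=s["tool_pos"];T=T@c["mount"]
    def on(u,v,z):
        x,y=(u-c["cx"])/c["fx"],(v-c["cy"])/c["fy"];r=np.hypot(x,y)
        d=T[:3,:3]@np.array([np.sin(r)*x/r,-np.sin(r)*y/r,-np.cos(r)]);return (T[:3,3]+d*(z-T[2,3])/d[2])[:2]
    return s,c,l,on
E
python3 - <<'E'
from wl import *
s,c,l,on=look();save(c,"w1");print(st()[0],c["mount"].round(2))
for t in l:
    pts=np.argwhere(t["region"])[:,::-1]
    for z in(33,):
        w=np.array([on(*p,z) for p in pts],np.float32);b=cv2.minAreaRect(w);print(round(t["p"],2),t["extent"],z,b)
E
```

```text
time: 17.85
tool_pos: [484.5, 371.7, 213.6]
eef_rot: [1.0, -0.022, 0.0, -0.0]
force: [1.2, -0.2, 0.1]
finger_gap: 65.7
grip_force: 0.0
[np.float64(484.2897299995415), np.float64(373.9537037338354), np.float64(213.50385012940265), np.float64(-0.040358981439806804)] [[   0.      0.96    0.3    80.72]
 [   1.     -0.      0.     -0.8 ]
 [   0.      0.3    -0.96 -157.65]
 [   0.      0.      0.      1.  ]]
0.97 [251.3, 360.9, 327.4, 391.7] 33 ((292.4071350097656, 421.5974426269531), (85.41109466552734, 45.00533676147461), 87.02776336669922)
0.89 [295.6, 148.8, 354.2, 283.6] 33 ((476.4453430175781, 372.539306640625), (53.32072448730469, 134.67449951171875), 88.69365692138672)
0.69 [167.2, 0.3, 265.4, 45.8] 33 ((679.6253662109375, 467.6990966796875), (44.00522232055664, 97.3990249633789), 6.6024298667907715)
```

View pics/w1.png

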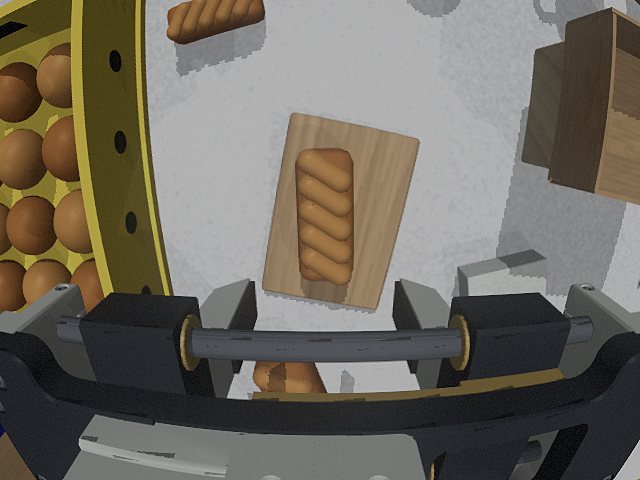

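The wrist view shows the middle loaf at (325,216) on its board, straight between the open fingers. Measured centre is about (480, 372), aligned to within 0.02 rad. Descending to grasp.

```bash
python3 -m creep '[{"dp":[-0.07,0.03,0.46],"dr":[0,0,-0.1],"gripper":1},{"dp":[0,0,0.46],"dr":[0,0,0],"gripper":1},{"dp":[0,0,0.46],"dr":[0,0,0],"gripper":1},{"dp":[0,0,0.46],"dr":[0,0,0],"gripper":1},{"dp":[0,0,0.46],"dr":[0,0,0],"gripper":1},{"dp":[0,0,0.46],"dr":[0,0,0],"gripper":1},{"dp":[0,0,0.3],"dr":[0,0,0],"gripper":1},{"dp":[0,0,0.17],"dr":[0,0,0],"gripper":1},{"dp":[0,0,0],"dr":[0,0,0],"gripper":1},{"dp":[0,0,0],"dr":[0,0,0],"gripper":-1}]' 15
python3 -m creep '[{"dp":[0,0,0],"dr":[0,0,0],"gripper":-1},{"dp":[0,0,0],"dr":[0,0,0],"gripper":-1},{"dp":[0,0,0],"dr":[0,0,0],"gripper":-1},{"dp":[0,0,0],"dr":[0,0,0],"gripper":-1},{"dp":[0,0,0],"dr":[0,0,0],"gripper":-1},{"dp":[0,0,0],"dr":[0,0,0],"gripper":-1},{"dp":[0,0,0],"dr":[0,0,0],"gripper":-1},{"dp":[0,0,-0.15],"dr":[0,0,0],"gripper":-1},{"dp":[0,0,-0.15],"dr":[0,0,0],"gripper":-1},{"dp":[0,0,0],"dr":[0,0,0],"gripper":-1}]' 20
```

```text
time: 19.2
tool_pos: [480.8, 368.9, 20.6]
eef_rot: [1.0, -0.017, 0.001, -0.0]
force: [0.5, 0.4, 0.5]
finger_gap: 85.9
grip_force: 0.0
time: 20.45
tool_pos: [480.6, 368.8, 38.6]
eef_rot: [1.0, -0.017, 0.001, -0.0]
force: [-0.4, 0.8, -3.2]
finger_gap: 52.2
grip_force: 20.0
```

Loaf gripped (52.2 mm gap, about 2.8 N of weight). Next: lift it, carry it and turn it.

```bash
python3 - <<'E'
from pl import *
plan([(480.5,369,195,-.034,4),(*cart(0,0,195,.866),9),(*cart(0,0,195,1.413),7)])
E
```

```text
t 20.45 pose [ 4.80626e+02  3.68768e+02  3.85890e+01 -3.40000e-02] F [-0.4  0.8 -3.2]
1 [-0.0, -0.0, -0.65] dr_z -0.0
2 [-0.0, -0.0, -0.65] dr_z -0.0
3 [-0.0, -0.0, -0.65] dr_z -0.0
4 [-0.0, -0.0, -0.65] dr_z -0.0
5 [0.2, 0.56, -0.0] dr_z -1.0
6 [0.14, 0.58, -0.0] dr_z -1.0
7 [0.08, 0.59, -0.0] dr_z -1.0
8 [0.02, 0.59, -0.0] dr_z -1.0
9 [-0.04, 0.59, -0.0] dr_z -1.0
10 [-0.1, 0.58, -0.0] dr_z -1.0
11 [-0.15, 0.57, -0.0] dr_z -1.0
12 [-0.21, 0.55, -0.0] dr_z -1.0
13 [-0.26, 0.53, -0.0] dr_z -1.0
14 [0.0, 0.0, -0.0] dr_z -0.78
15 [0.0, 0.0, -0.0] dr_z -0.78
16 [0.0, 0.0, -0.0] dr_z -0.78
17 [0.0, 0.0, -0.0] dr_z -0.78
18 [0.0, 0.0, -0.0] dr_z -0.78
19 [0.0, 0.0, -0.0] dr_z -0.78
20 [0.0, 0.0, -0.0] dr_z -0.78
```

```bash
python3 -m creep '[{"dp":[0,0,-0.65],"dr":[0,0,0],"gripper":-1},{"dp":[0,0,-0.65],"dr":[0,0,0],"gripper":-1},{"dp":[0,0,-0.65],"dr":[0,0,0],"gripper":-1},{"dp":[0,0,-0.65],"dr":[0,0,0],"gripper":-1},{"dp":[0.2,0.56,0],"dr":[0,0,-1],"gripper":-1},{"dp":[0.14,0.58,0],"dr":[0,0,-1],"gripper":-1},{"dp":[0.08,0.59,0],"dr":[0,0,-1],"gripper":-1},{"dp":[0.02,0.59,0],"dr":[0,0,-1],"gripper":-1},{"dp":[-0.04,0.59,0],"dr":[0,0,-1],"gripper":-1},{"dp":[-0.1,0.58,0],"dr":[0,0,-1],"gripper":-1}]'
python3 -m creep '[{"dp":[-0.15,0.57,0],"dr":[0,0,-1],"gripper":-1},{"dp":[-0.21,0.55,0],"dr":[0,0,-1],"gripper":-1},{"dp":[-0.26,0.53,0],"dr":[0,0,-1],"gripper":-1},{"dp":[0,0,0],"dr":[0,0,-0.8],"gripper":-1},{"dp":[0,0,0],"dr":[0,0,-0.8],"gripper":-1},{"dp":[0,0,0],"dr":[0,0,-0.8],"gripper":-1},{"dp":[0,0,0],"dr":[0,0,-0.8],"gripper":-1},{"dp":[0,0,0],"dr":[0,0,-0.8],"gripper":-1},{"dp":[0,0,0],"dr":[0,0,-0.8],"gripper":-1},{"dp":[0,0,0],"dr":[0,0,-0.7],"gripper":-1}]'
python3 - <<'E'
from wl import *
s,c,l,on=look();save(c,"w2")
d=read_camera("side")["frame"][100:300,170:400];e=read_camera("scene")["frame"][150:350,210:430]
x=cv2.resize(c["frame"],(440,330));y=np.hstack([cv2.resize(d,(368,320)),cv2.resize(e,(352,320))])
k=np.zeros((650,720,3),np.uint8);k[:330,:440]=x;k[330:]=y;cv2.imwrite("pics/p1.png",cv2.resize(k,None,fx=.92,fy=.92)[:,:,::-1])
plan([(*cart(0,0,195,1.413),1),(*cart(0,0,88.5,1.413),1)])
E
```

```text
time: 21.7
tool_pos: [543.3, 163.5, 193.4]
eef_rot: [0.96, 0.281, -0.0, 0.0]
force: [0.9, 0.3, -1.7]
finger_gap: 51.8
grip_force: 20.0
time: 22.95
tool_pos: [575.1, 63.6, 193.4]
eef_rot: [0.759, 0.651, -0.0, -0.0]
force: [-1.1, -0.3, -1.9]
finger_gap: 52.1
grip_force: 20.0
t 23.15 pose [575.219  63.598 193.524   1.414] F [-0.5 -0.5 -2. ]
1 [0.01, 0.02, -0.02] dr_z 0.01
2 [0.0, 0.0, 1.78] dr_z -0.0
```

View pics/p1.png

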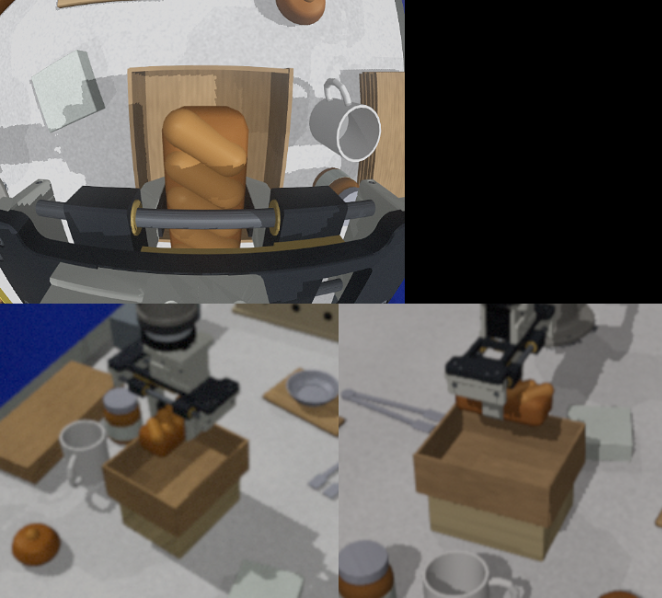

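All four walls stand, and the loaf hangs centred over the box: loaf mid x≈205 between wall tops at 130 and 292 in the wrist inset. Lowering.

```bash
python3 -m creep '[{"dp":[0.01,0.02,0.25],"dr":[0,0,0],"gripper":-1},{"dp":[0,0,0.3],"dr":[0,0,0],"gripper":-1},{"dp":[0,0,0.3],"dr":[0,0,0],"gripper":-1},{"dp":[0,0,0.3],"dr":[0,0,0],"gripper":-1},{"dp":[0,0,0.25],"dr":[0,0,0],"gripper":-1},{"dp":[0,0,0.15],"dr":[0,0,0],"gripper":-1},{"dp":[0,0,0.1],"dr":[0,0,0],"gripper":-1},{"dp":[0,0,0.04],"dr":[0,0,0],"gripper":-1},{"dp":[0,0,0],"dr":[0,0,0],"gripper":-1},{"dp":[0,0,0],"dr":[0,0,0],"gripper":-1}]'
```

```text
time: 24.4
tool_pos: [577.0, 64.0, 92.8]
eef_rot: [0.76, 0.65, 0.0, 0.0]
force: [0.2, -0.9, -2.5]
finger_gap: 51.8
grip_force: 20.0
```

```bash
python3 -m creep '[{"dp":[0,0,0.02],"dr":[0,0,0],"gripper":-1},{"dp":[0,0,0.02],"dr":[0,0,0],"gripper":-1},{"dp":[0,0,0],"dr":[0,0,0],"gripper":-1},{"dp":[0,0,0],"dr":[0,0,0],"gripper":-1},{"dp":[0,0,0],"dr":[0,0,0],"gripper":-1},{"dp":[0,0,0],"dr":[0,0,0],"gripper":-1},{"dp":[0,0,0],"dr":[0,0,0],"gripper":-1},{"dp":[0,0,0],"dr":[0,0,0],"gripper":-1},{"dp":[0,0,0],"dr":[0,0,0],"gripper":-1},{"dp":[0,0,0],"dr":[0,0,0],"gripper":-1}]'
```

```text
time: 25.65
tool_pos: [576.7, 64.0, 89.9]
eef_rot: [0.76, 0.65, -0.0, 0.0]
force: [-1.0, -0.8, -1.5]
finger_gap: 52.1
grip_force: 20.0
```

```bash
python3 -m creep '[{"dp":[0,0,0.015],"dr":[0,0,0],"gripper":-1},{"dp":[0,0,0.01],"dr":[0,0,0],"gripper":-1},{"dp":[0,0,0],"dr":[0,0,0],"gripper":-1},{"dp":[0,0,0],"dr":[0,0,0],"gripper":-1},{"dp":[0,0,0],"dr":[0,0,0],"gripper":-1},{"dp":[0,0,0],"dr":[0,0,0],"gripper":-1},{"dp":[0,0,0],"dr":[0,0,0],"gripper":-1},{"dp":[0,0,0],"dr":[0,0,0],"gripper":-1},{"dp":[0,0,0],"dr":[0,0,0],"gripper":-1},{"dp":[0,0,0],"dr":[0,0,0],"gripper":-1}]'
```

```text
time: 26.9
tool_pos: [576.7, 64.0, 88.4]
eef_rot: [0.76, 0.65, -0.0, 0.0]
force: [-0.1, -0.2, -2.2]
finger_gap: 51.8
grip_force: 20.0
```

```bash
python3 -m creep '[{"dp":[0,0,0.015],"dr":[0,0,0],"gripper":-1},{"dp":[0,0,0.01],"dr":[0,0,0],"gripper":-1},{"dp":[0,0,0],"dr":[0,0,0],"gripper":-1},{"dp":[0,0,0],"dr":[0,0,0],"gripper":-1},{"dp":[0,0,0],"dr":[0,0,0],"gripper":-1},{"dp":[0,0,0],"dr":[0,0,0],"gripper":-1},{"dp":[0,0,0],"dr":[0,0,0],"gripper":-1},{"dp":[0,0,0],"dr":[0,0,0],"gripper":-1},{"dp":[0,0,0],"dr":[0,0,0],"gripper":-1},{"dp":[0,0,0],"dr":[0,0,0],"gripper":-1}]'
```

```text
time: 28.15
tool_pos: [576.7, 64.0, 87.9]
eef_rot: [0.76, 0.65, 0.0, 0.0]
force: [-2.1, -0.0, 5.9]
finger_gap: 52.1
grip_force: 20.0
```

Contact with the floor (+5.9 N). Release, then lift straight out.

```bash
python3 -m creep '[{"dp":[0,0,0],"dr":[0,0,0],"gripper":0.5},{"dp":[0,0,0],"dr":[0,0,0],"gripper":0.5},{"dp":[0,0,0],"dr":[0,0,0],"gripper":0.5},{"dp":[0,0,0],"dr":[0,0,0],"gripper":0.5},{"dp":[0,0,-0.2],"dr":[0,0,0],"gripper":0.5},{"dp":[0,0,-0.4],"dr":[0,0,0],"gripper":0.5},{"dp":[0,0,-0.5],"dr":[0,0,0],"gripper":0.5},{"dp":[0,0,-0.6],"dr":[0,0,0],"gripper":0.5},{"dp":[0,0,-0.6],"dr":[0,0,0],"gripper":0.5},{"dp":[0,0,-0.5],"dr":[0,0,0],"gripper":0.5}]'
python3 -m creep '[{"dp":[-0.7,0,0],"dr":[0,0,0],"gripper":0.5},{"dp":[-0.7,0,0],"dr":[0,0,0],"gripper":0.5},{"dp":[-0.7,0,0],"dr":[0,0,0],"gripper":0.5},{"dp":[-0.7,0,0],"dr":[0,0,0],"gripper":0.5},{"dp":[-0.7,0,0],"dr":[0,0,0],"gripper":0.5},{"dp":[-0.7,0,0],"dr":[0,0,0],"gripper":0.5},{"dp":[0,0,0],"dr":[0,0,0],"gripper":0.5},{"dp":[0,0,0],"dr":[0,0,0],"gripper":0.5},{"dp":[0,0,0],"dr":[0,0,0],"gripper":0.5},{"dp":[0,0,0],"dr":[0,0,0],"gripper":0.5}]'
python3 - <<'E'
from h import *
d=read_camera("side")["frame"][130:350,170:470];e=read_camera("scene")["frame"][170:390,120:420]
cv2.imwrite("pics/end.png",cv2.resize(np.vstack([d,e]),None,fx=1.35,fy=1.35,interpolation=2)[:,:,::-1])
E
```

```text
time: 29.4
tool_pos: [576.8, 64.0, 257.5]
eef_rot: [0.76, 0.65, 0.001, 0.001]
force: [0.1, -0.3, -1.6]
finger_gap: 68.7
grip_force: 0.0
time: 30.65
tool_pos: [538.0, -183.9, 255.1]
eef_rot: [0.759, 0.651, 0.0, 0.0]
force: [-0.2, 0.1, -0.2]
finger_gap: 69.0
grip_force: 0.0
```

View pics/end.png

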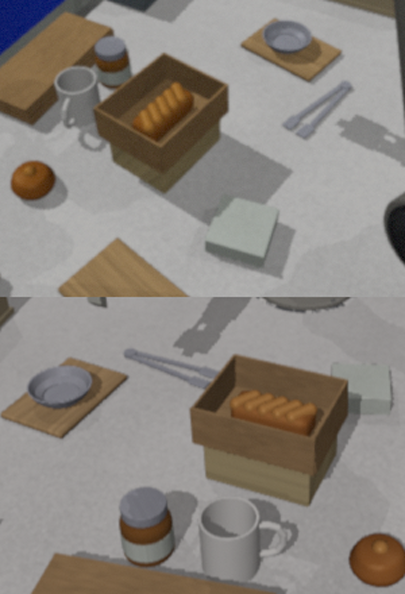

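The final views show the loaf upright in the middle of the open box, at (165,110) in the side crop. All four walls stand and the bystanders are in place.

```bash
python3 -c "
from cell import *
print(hand_in())"
```

```text
the job is handed in; nothing more can be done
None
```

The job is handed in at about 31 s of the 72 s allowed: the front, left and right walls are upright with the rear wall, the middle-sized plaited loaf sits flat and right way up near the middle of the carton floor, and the final images showed nothing else on the table moved.

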